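# Cover the wax tin, then present the waxed ball knob on its tray

## Task

The red ball knob has just been waxed: set the blue lid squarely on the wax tin so that it sits fully home and level (do not drop it on), and let go of it. Then lift the dark wooden tray by its grip with the ball riding loose in its pocket, carry it over to the oak board and finish while still holding it, level and still, centred about 10 cm above the leaf inlay. The ball must never leave its pocket and the wet ball must not be touched; leave the pencil, pliers, hex key and offcut where they lie.

Things in the scene. Friction and masses are not known exactly. Their poses are not given: they have to be found in the camera images.
- lid: round blue lid lying upright on the bench, 80 g: a disc 92 mm across and 4 mm thick whose underside is 6 mm above the origin; below it a steel plug 6 mm deep, 72 mm across tapering to 64 mm at the foot; on top a black upright cylindrical knob, 24 mm across, from 10 to 44 mm above the origin. Origin: centre of the plug's underside, z up; round, so its yaw is of no matter. Seated on the tin its origin is 6 mm below the rim.
- tin: open loose steel wax tin with a blue band, amber wax inside, 0.4 kg, 84 mm outside and 77 mm inside diameter, 60 mm high; the wax stands 30 mm high, clear of the lid's plug. Origin: centre of its underside, z up.
- tin_rim (a point): centre of the tin's open mouth, at rim height (60 mm above its origin), axes as the tin's.
- tray: dark wooden tray lying flat on the bench, 190 mm (its x) by 90 mm (its y), 14 mm thick, about 0.14 to 0.28 kg; in its middle a pale upright grip block 44 mm long (along x), 20 mm wide (along y), from 14 to 50 mm above the origin; a round pocket 23 mm across and 2.5 mm deep on either side, 62 mm from the middle along x. Origin: centre of its underside, z up. Weight nearly balanced about the grip.
- pocket (a point): centre of the floor of the pocket at the tray's -x end, where the ball lies (tray frame: -62, 0, 11.5 mm); axes as the tray's.
- ball: red wooden ball, 32 mm diameter, about 15 g, resting loose in the pocket at the tray's -x end; it can shift about 3 mm in it and rolls out if the tray tips more than about 30 degrees or is jerked as hard. Its origin lies on its skin and turns as it rolls: use ball_center.
- ball_center (a point): centre of the red ball, 16 mm above the pocket's floor when it lies in it.
- board: oak board fixed to the bench, 240 mm (its x) by 130 mm (its y), 18 mm thick, with a dark green leaf inlay about 80 mm across in its middle. Origin: centre of its underside, z up.
- leaf (a point): centre of the leaf inlay, a small brass dot on the board's top face, 18 mm above the bench; axes as the board's.
- pencil: green pencil lying on the bench, 165 mm along its x, 8 mm thick; origin at the centre of its underside. Leave alone.
- pliers: steel locking pliers lying flat, about 195 mm along x by 42 mm by 16 mm high; origin under the middle. Leave alone.
- hexkey: dark L-shaped hex key lying flat, 100 mm along x with a 30 mm bend, 8 mm thick; origin at the middle of the long leg. Leave alone.
- offcut: pale wooden offcut lying flat, 90 by 45 by 20 mm; origin: centre of its underside. Leave alone.
There are look-alikes about, which are no part of the job. What is shaped like the tray but turquoise is not meant.

How it is judged:
On the way, in this order (a step that is already met when the one before it is completed fails the run):
1. the lid sits fully home and level on the tin, let go (horizontal distance between lid and tin_rim below 0.005 m and z of lid in the frame of tin_rim between -0.009 and -0.003 m and angle between each of lid, tin's own z axis and vertical below 0.06 rad and contact force between the fingers and lid below 0.1 N), for 0.3 s.
2. the tray is lifted clear of the bench by the gripper with the ball in its pocket (height (world z) of tray above 0.04 m and contact force between the fingers and tray above 1 N and distance between ball_center and pocket below 0.02 m), for 0.2 s.
At the end, for the whole second after the job is handed in: Lid on the upright tin: within 5 mm, 0.06 rad, 3 to 9 mm below the rim, released. Tray gripped, still, level within 0.1 rad, centre within 35 mm of the leaf in plan, underside 60 to 150 mm over the board, carried by nothing else; ball centre within 20 mm of the pocket's floor point (all of step 1 and height (world z) of tin below 0.005 m and distance between ball_center and pocket below 0.02 m and angle between tray's own z axis and vertical below 0.1 rad and horizontal distance between tray and leaf below 0.035 m and z of tray in the frame of leaf between 0.06 and 0.15 m and contact force between the fingers and tray above 1 N and contact force between tray and board below 0.1 N and contact force between tray and tin below 0.1 N and linear speed of tray below 0.03 m/s and angular speed of tray below 0.2 rad/s); the arm keeps its last pose, push and grip.
It fails at once if the ball leaves its pocket (distance between ball_center and pocket above 0.02 m).
It fails at once if the robot touches the wet ball (contact force between any of the fingers, the arm and ball above 0.2 N).
It fails at once if the lid is dropped onto the tin from more than 15 mm (horizontal distance between lid and tin_rim below 0.03 m and z of lid in the frame of tin_rim above 0.01 m and contact force between the fingers and lid below 0.05 N and contact force between lid and tin below 0.05 N).
It fails at once if a bystander (pencil, pliers, hex key, offcut) is moved more than 30 mm (distance of any of pencil, pliers, hexkey, offcut from where it was at the start of the episode above 0.03 m).
It also fails if it takes over 67 s, if anything falls off the work surface, if the arm or the gripper's body presses on something with over 40 N, if the wrist force passes 120 N, or if a joint passes its speed limit or range.

## Robot

A 6-joint arm with a two-finger parallel gripper is mounted at the origin on the work surface. World frame = base frame: x ahead of the robot, y to its left, z up, the work surface at z = 0. Lengths are in m, angles in rad, forces in N, time in s.
With the tool pointing down it reaches from about 0.4 to 0.825 m from the base axis. Payload 7 kg.
Tool frame: the origin (TCP) lies midway between the tips of the shut fingers; the grasp point (between the pads) lies 19 mm behind it; z points along the fingers, y is the line along which they close (so a half turn about z gives the same grasp; the last joint's range is limited). The gripper opens to 88 mm and grips with 3 to 60 N. Pads are 19 mm wide; open, the fingers measure 130 mm over their backs; the gripper's body (78 mm by 193 mm) begins 47 mm behind the grasp point.
Start: joints at [1.443, 0.359, 0.012, 0, -1.224, -0.288], TCP at [0.273, 0.617, 0.227] pointing down, gripper open.
Joint ranges: [-3.07, 3.07], [-1.43, 2.12], [-1.02, 1.25], [-3.03, 1.67], [-3.05, -0], [-3.03, 3.03]. Speed limits (rad/s): [2.39, 2.39, 3.01, 3.14, 3.14, 3.14].

## Interface

Orientations are given as [roll, pitch, yaw] about the fixed x, y, z axes, in that order (R = Rz(yaw) Ry(pitch) Rx(roll)).
In Python, from station import telemetry, eyes, ticket, recognise, trace gives the robot as it stands. The module is installed in compiled form; this text tells all that it offers.
- The arm moves only by the tool servo_tool, never from a script. Its argument "series" is a list that holds one entry, the list of rows, each a list of 4 numbers: the shift along the tool's x, y, z in mm, then the turn about the tool's z in rad. In form: [[[x, y, z, roll], ...]]. A call has exactly 10 rows; each row shifts and turns the commanded pose from where the row before left it, along the tool's axes as they then stand; what a row does not reach is not made up. A row lasts 1/12 s, in which the tool goes at most 41.7 mm and 7.16 degrees, less where a joint would pass 70% of its speed; a pose out of reach is approached as far as the arm can. A call is refused whole if a number of a shift passes 41.7 or a number of a turn 0.125, either way. A call with a gripper value outside its range is refused whole. "claw" is the gripper's target within -1 to 1 (shut at 1, half-way at 0, fully open at -1), set as the call begins (left out, the last holds). The fingers move at their own pace and stop on an object; "grip_force" is the grip in N (left out, the last holds). Time passes only in rows, so rows that do not move let the fingers close, or fill a call up. It gives the time, the measured TCP pose, the force, the opening and the grip force at its end, in the units of the state.
- telemetry.get_state(): the state, without advancing time (a new reading comes with each control period).
- eyes.grab_frame(name): name is "scene" or "top" or "wrist"; returns the picture (400x640x3 uint8, red, green, blue); there is no depth.
- eyes.calibration(name): a dict with "mtx" (3x3 intrinsics, pixels), "rvec" (rotation vector, rad) and "tvec" (3), from world to camera coordinates, as OpenCV has them. Camera axes: x right, y down, z forward; pixel columns grow to the right and rows downward; lengths in m; the calibration is good to about 2 mm. The wrist camera is an equidistant fisheye: a pixel r from the principal point sees the ray r / f radians off the axis. A picture is of the moment at which its call begins: read the wrist's pose just before it. calibration takes no time and is no camera call; for the wrist camera it gives the pose at the moment of the call.
- ticket.job_done(): hands the job in; it is judged then, once.
Trained networks look in the newest picture that a camera, given by its name, has taken for a name from the list of things; names that differ only in an ending like _2 or _b are one class to them, and where a whole thing is asked for, a point or a joint stands for the part that bears it (a point fixed in the world has none). Each returns a list of dicts, best first, with "conf" (0 to 1); they miss things now and then, are a little off and sometimes report something else, mostly with a low value. They report only what shows in the picture. A call takes as long as a camera call. They do not tell look-alikes from the thing itself.
- recognise(camera, name): "position" ([x, y, z] in m, in world coordinates, good to about 4 mm: the middle of the surface that is visible of it).
- trace(camera, name): "mask" (400x640 bool, what is visible of it).
The state is a dict: "t": time; "q": joint angles; "qd": joint speeds; "joint_efforts": joint torques, N m; "eef_pos": TCP position; "ee_rot": TCP orientation; "force": force on the tool from outside, world axes, zero at the start; "moment": the same for the moment, N m; "width": finger opening in m; "gripper_force": force on a finger pad.
Only numpy, scipy, OpenCV 4.12 (cv2) and the standard library are available. Lean on these libraries where they do the work, as an engineer would, in place of code of your own. Each camera call takes 0.05 s, during which the arm holds its last target. There are 200 camera calls.

## Working session

There is one attempt and no reset: what is moved stays moved. The work goes in short steps, Python scripts to look and compute and a tool call to move; the robot and the scene stay as the last step left them, time stands still between calls to the robot, and variables do not carry over. Pictures are saved under pics/ and viewed, at most 10 in all, crops included, and the job is handed in when it is done.

Besides the shell and the picture viewer there is one more tool, called after "Call:" by a JSON object that holds its "fn" and its "kwargs". servo_tool: Moves the arm, as the interface text tells. Its arguments: {"type":"object","properties":{"series":{"type":"array"},"claw":{"type":"number"},"grip_force":{"type":"number"}},"required":["series"]}

```bash
mkdir -p pics; python3 - <<'E'
from station import *
import cv2
import numpy as np
s=telemetry.get_state(); print({k:np.round(v,3).tolist() for k,v in s.items()})
for c in ("top","scene"):
    cv2.imwrite(f"pics/{c}0.png",eyes.grab_frame(c)[:,:,::-1])
    for n in ("lid","tin","tray","ball","board","leaf","pencil","pliers","hexkey","offcut"):
        print(c,n,[(np.round(d["position"],3).tolist(),round(d["conf"],2)) for d in recognise(c,n)])
E
```

```text
{'t': 0.0, 'q': [1.443, 0.359, 0.011, -0.0, -1.224, -0.288], 'qd': [0.001, 0.0, 0.0, -0.0, -0.001, 0.001], 'joint_efforts': [-0.0, -58.271, 29.307, 6.997, 0.007, -0.0], 'eef_pos': [0.272, 0.617, 0.226], 'ee_rot': [3.14, -0.0, -0.416], 'force': [0.927, 0.19, 0.052], 'moment': [0.045, 0.002, 0.005], 'gripper_force': 0.0, 'width': 0.087}
top lid [([0.634, -0.036, 0.01], 0.74)]
top tin [([0.472, -0.009, 0.027], 0.95), ([0.534, 0.268, 0.013], 0.59)]
top tray [([0.274, 0.273, 0.014], 0.65), ([0.538, 0.268, 0.013], 0.58), ([0.352, -0.1, 0.009], 0.5), ([0.797, -0.181, 0.014], 0.4)]
top ball [([0.468, 0.273, 0.041], 0.63)]
top board [([0.52, -0.275, 0.017], 0.62)]
top leaf [([0.52, -0.273, 0.015], 0.84), ([0.753, 0.058, 0.006], 0.2)]
top pencil [([0.755, 0.057, 0.003], 0.53)]
top pliers [([0.797, -0.179, 0.014], 0.75), ([0.518, -0.275, 0.016], 0.23)]
top hexkey [([0.351, -0.104, 0.01], 0.75), ([0.535, 0.268, 0.01], 0.71), ([0.52, -0.275, 0.017], 0.48), ([0.634, -0.038, 0.007], 0.46)]
top offcut [([0.361, 0.076, 0.021], 0.68)]
scene lid [([0.641, -0.041, 0.009], 0.64)]
scene tin [([0.478, -0.01, 0.03], 0.82), ([0.54, -0.279, 0.02], 0.21)]
scene tray [([0.289, 0.261, 0.016], 0.62)]
scene ball [([0.474, 0.267, 0.038], 0.72)]
scene board [([0.537, -0.275, 0.018], 0.97)]
scene leaf [([0.541, -0.28, 0.018], 0.79), ([0.549, 0.256, 0.014], 0.7)]
scene pencil [([0.76, 0.058, 0.007], 0.75)]
scene pliers [([0.777, -0.179, 0.015], 0.56)]
scene hexkey [([0.36, -0.107, 0.01], 0.61)]
scene offcut [([0.371, 0.07, 0.024], 0.56)]
```

View pics/top0.png

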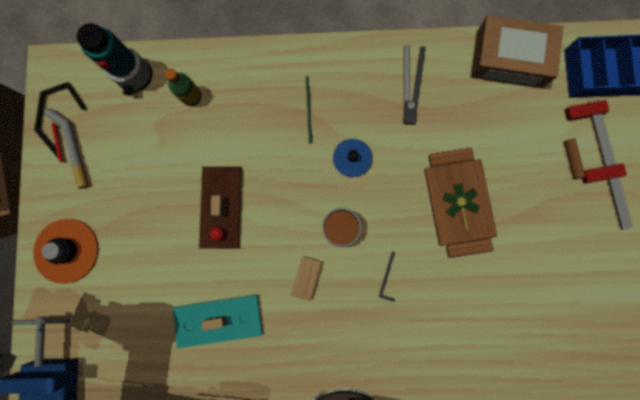

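View pics/scene0.png

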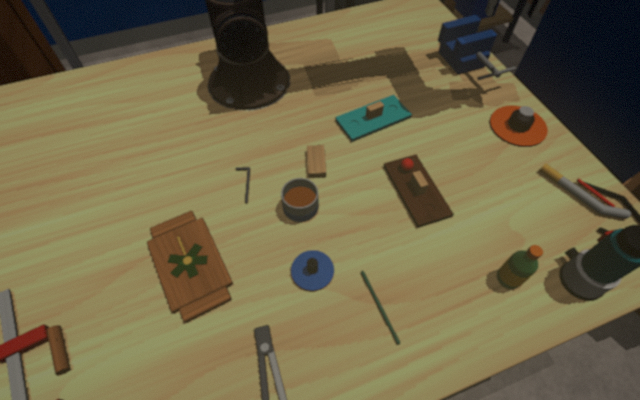

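Lid candidates in the top picture are the blue disc at (353,158) and the orange disc with a knob at (66,250). The blue one fits. Tray candidates are dark brown with the red ball at (221,207) and turquoise at (218,321). The dark one with the ball fits. The tin is at (343,228) and the board at (461,202).

```bash
cat > h.py <<'E'
from station import *
import cv2, numpy as np
def rays(c,px,cal=None):
    k=cal or eyes.calibration(c); K=np.array(k["mtx"]); R=cv2.Rodrigues(np.array(k["rvec"]))[0]; t=np.array(k["tvec"]).ravel()
    p=(np.atleast_2d(px)-K[:2,2])/[K[0,0],K[1,1]]
    if c=="wrist":
        r=np.linalg.norm(p,axis=1,keepdims=True); d=np.hstack([p/np.maximum(r,1e-9)*np.sin(r),np.cos(r)])
    else: d=np.hstack([p,np.ones((len(p),1))])
    return -R.T@t, d@R
def plane(c,px,z,cal=None):
    o,d=rays(c,px,cal); return o+d*((z-o[2])/d[:,2])[:,None]
def contour(m):
    cs,_=cv2.findContours(m.astype(np.uint8),cv2.RETR_EXTERNAL,cv2.CHAIN_APPROX_NONE)
    return max(cs,key=cv2.contourArea)[:,0].astype(float)
def circ(c,m,z,cal=None):
    P=plane(c,contour(m),z,cal)[:,:2].astype(np.float32)
    (x,y),r=cv2.minEnclosingCircle(P); e=cv2.fitEllipse(P*1000); return np.round([x,y,r],4),np.round(e[0]+e[1],1)
def rect(c,m,z,cal=None):
    P=plane(c,contour(m),z,cal)[:,:2].astype(np.float32)*1000
    b=cv2.minAreaRect(P); return np.round(b[0]+b[1]+(b[2],),1)
E
python3 - <<'E'
from h import *
im=eyes.grab_frame("top")
cv2.imwrite("pics/crop1.png",cv2.resize(im[130:280,180:400,::-1],None,fx=3.5,fy=3.5,interpolation=cv2.INTER_CUBIC))
for n,z in (("lid",.01),("tin",.06),("tray",.014),("board",.018),("leaf",.018),("offcut",.02)):
    for d in trace("top",n)[:3]:
        m=d["mask"]; print(n,round(d["conf"],2),m.sum(),"px",contour(m).mean(0).round(),"col",im[m].mean(0).round(),circ("top",m,z),rect("top",m,z))
E
```

```text
lid 0.73 1143 px [352. 157.] col [33. 58. 91.] (array([ 0.6377, -0.0395,  0.0457]), array([638.1, -39.4,  84.4,  89.8])) [637.9 -39.5  83.3  89.7  88. ]
lid 0.7 3135 px [220. 207.] col [59. 37. 23.] (array([0.5328, 0.268 , 0.1032]), array([532.4, 268.5, 103.7, 231.8])) [533.1 268.1  95.8 189.8  87.1]
lid 0.65 213 px [387. 279.] col [72. 71. 57.] (array([ 0.363 , -0.1173,  0.0542]), array([ 383.5, -143.1,   63.2,  165.3])) [ 363.5 -106.2   33.2  108.1   87.2]
tin 0.58 1188 px [341. 227.] col [100.  68.  42.] (array([ 0.4743, -0.0072,  0.0421]), array([474.4,  -7.2,  81.2,  82.2])) [474.   -7.6  81.7  81.7  88.3]
tin 0.39 823 px [306. 277.] col [127. 103.  69.] (array([0.3688, 0.0688, 0.0452]), array([369. ,  70.1,  46.6, 101.4])) [368.7  69.9  44.1  86.4  72.9]
tray 0.93 3606 px [217. 321.] col [ 44. 108.  98.] (array([0.2771, 0.2741, 0.1036]), array([277.7, 274.8, 100.8, 234.4])) [277.7 274.5  91.8 193.2   7.5]
tray 0.8 3055 px [220. 206.] col [58. 36. 22.] (array([0.5334, 0.2654, 0.1011]), array([534.1, 266.8, 101.7, 227.6])) [533.1 267.4  93.4 186.9  88. ]
board 0.72 5930 px [460. 203.] col [94. 66. 38.] (array([ 0.5259, -0.2773,  0.1279]), array([ 525.9, -277. ,  142.9,  271.3])) [ 525.7 -276.8  239.7  132.8    7.6]
leaf 0.72 5870 px [460. 202.] col [94. 66. 37.] (array([ 0.5257, -0.2791,  0.1277]), array([ 525.6, -277. ,  142.1,  269.5])) [ 526.5 -277.2  240.6  133.4    7.5]
offcut 0.66 845 px [306. 278.] col [128. 104.  69.] (array([0.3664, 0.0733, 0.0479]), array([366.6,  73.6,  49.7, 107.4])) [365.7  73.4  47.5  90.5  72.2]
offcut 0.54 164 px [216. 233.] col [100.  20.  17.] (array([0.4708, 0.2737, 0.0166]), array([470.7, 273.5,  30.3,  31.5])) [470.2 273.5  30.1  29.4  88.3]
```

View pics/crop1.png

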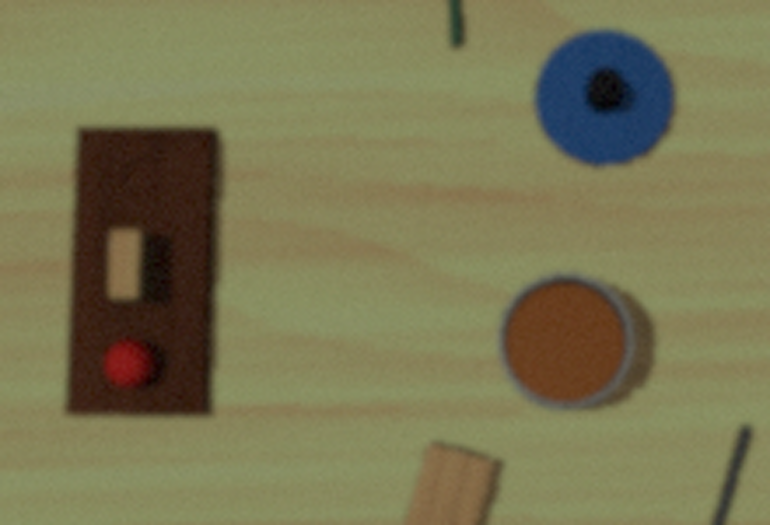

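The crop confirms both: the dark tray with the ball in its lower pocket (grip at crop (124,264)), the blue lid with its black knob, and the open tin. I'll move over to the lid now.

Call:
{"fn": "servo_tool", "kwargs": {"series": [[[0,0,0,-0.104],[0,0,0,-0.104],[0,0,0,-0.104],[0,0,0,-0.104],[17,31,0,0],[17,31,0,0],[17,31,0,0],[17,31,0,0],[17,31,0,0],[17,31,0,0]]], "claw": -1, "grip_force": 25}}

```text
t: 2.28
eef_pos: [0.3752, 0.43, 0.2268]
ee_rot: [-3.141, -0.0, 0.001]
force: [1.1, -0.1, 0.5]
width: 0.0871
gripper_force: 0.0
```

Call:
{"fn": "servo_tool", "kwargs": {"series": [[[17,31,0,0],[17,31,0,0],[17,31,0,0],[17,31,0,0],[17,31,0,0],[17,31,0,0],[17,31,0,0],[17,31,0,0],[17,31,0,0],[17,31,0,0]]]}}

```text
t: 3.12
eef_pos: [0.5454, 0.1199, 0.2269]
ee_rot: [-3.141, -0.001, 0.0]
force: [1.6, 0.6, -0.5]
width: 0.0876
gripper_force: 0.0
```

Call:
{"fn": "servo_tool", "kwargs": {"series": [[[13,23,10,0],[13,23,10,0],[13,23,10,0],[13,23,10,0],[13,23,10,0],[13,23,10,0],[13,23,10,0],[0,0,0,0],[0,0,0,0],[0,0,0,0]]]}}

```text
t: 3.95
eef_pos: [0.6357, -0.0396, 0.1565]
ee_rot: [3.141, 0.0, -0.0]
force: [-0.6, 0.5, 0.2]
width: 0.0878
gripper_force: 0.0
```

```bash
python3 - <<'E'
from h import *
s=telemetry.get_state();print(s["t"],np.round(s["eef_pos"],4),np.round(s["ee_rot"],4),np.round(s["force"],2))
cal=eyes.calibration("wrist"); im=eyes.grab_frame("wrist"); cv2.imwrite("pics/w1.png",im[:,:,::-1])
for n,z in (("lid",.01),("tin",.06)):
    for d in trace("wrist",n)[:2]:
        m=d["mask"]; print(n,round(d["conf"],2),m.sum(),"px",contour(m).mean(0).round(),"col",im[m].mean(0).round(),circ("wrist",m,z,cal))
E
```

```text
3.95 [ 0.6357 -0.0396  0.1565] [ 3.1415e+00  2.0000e-04 -3.0000e-04] [-0.58  0.49  0.2 ]
lid 0.71 6131 px [321. 188.] col [55. 63. 87.] (array([ 0.6336, -0.0405,  0.0462]), array([633.6, -40.5,  90. ,  90.7]))
lid 0.48 1632 px [292. 306.] col [55. 55. 55.] (array([ 0.4814, -0.0057,  0.0426]), array([493.3,  -4.4,  45.9,  86.2]))
tin 0.71 1600 px [292. 306.] col [53. 53. 54.] (array([ 0.5177, -0.0124,  0.0355]), array([527.8, -10.9,  38.2,  72.2]))
```

View pics/w1.png

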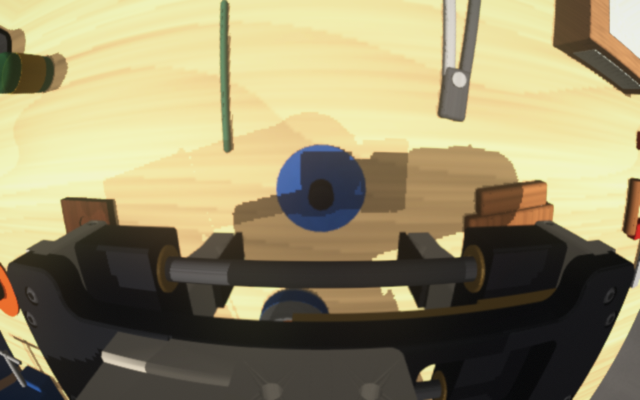

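The wrist picture shows the blue lid at (321,188) with its knob at (320,194), between the open fingers. The pencil at (227,75) and pliers at (458,60) are clear. I'll go down and grasp the knob.

Call:
{"fn": "servo_tool", "kwargs": {"series": [[[-1,1,20,0],[-1,0,20,0],[0,0,20,0],[0,0,20,0],[0,0,20,0],[0,0,18,0],[0,0,12,0],[0,0,8,0],[0,0,4,0],[0,0,0,0]]]}}

```text
t: 4.93
eef_pos: [0.6337, -0.0402, 0.0143]
ee_rot: [3.141, 0.0, 0.001]
force: [0.4, 0.6, -0.2]
width: 0.0877
gripper_force: 0.0
```

Call:
{"fn": "servo_tool", "kwargs": {"series": [[[0,0,0,0],[0,0,0,0],[0,0,0,0],[0,0,0,0],[0,0,0,0],[0,0,0,0],[0,0,0,0],[0,0,0,0],[0,0,0,0],[0,0,0,0]]], "claw": 1}}

```text
t: 5.77
eef_pos: [0.6338, -0.0405, 0.0145]
ee_rot: [3.142, 0.0, 0.0]
force: [1.4, 0.2, 0.9]
width: 0.0262
gripper_force: 0.0
```

```bash
python3 - <<'E'
from h import *
s=telemetry.get_state();print(s["t"],np.round(s["eef_pos"],4),np.round(s["ee_rot"],4),np.round(s["force"],2),s["width"])
cal=eyes.calibration("wrist"); im=eyes.grab_frame("wrist"); cv2.imwrite("pics/w2.png",im[:,:,::-1])
for n,z in (("lid",.01),):
    for d in trace("wrist",n)[:2]:
        m=d["mask"]; print(n,round(d["conf"],2),m.sum(),"px",contour(m).mean(0).round(),"col",im[m].mean(0).round(),circ("wrist",m,z,cal))
E
```

```text
5.7667 [ 0.6338 -0.0405  0.0145] [3.1416e+00 0.0000e+00 2.0000e-04] [1.43 0.23 0.89] 0.026207299390063603
```

Call:
{"fn": "servo_tool", "kwargs": {"series": [[[0,0,0,0],[0,0,0,0],[0,0,-5,0],[0,0,-12,0],[0,0,-20,0],[0,0,-20,0],[0,0,-20,0],[0,0,-20,0],[0,0,-12,0],[0,0,-6,0]]]}}

```text
t: 6.7
eef_pos: [0.6349, -0.0404, 0.1326]
ee_rot: [-3.141, -0.004, 0.0]
force: [-0.2, 0.2, -0.1]
width: 0.0238
gripper_force: 25.0
```

Call:
{"fn": "servo_tool", "kwargs": {"series": [[[-10,-2,0,0],[-20,-3,0,0],[-28,-4,0,0],[-32,-5,0,0],[-32,-5,0,0],[-32,-5,0,0],[-28,-4,0,0],[-22,-3,0,0],[-10,-2,0,0],[0,0,0,0]]]}}

```text
t: 7.53
eef_pos: [0.417, -0.0077, 0.1291]
ee_rot: [-3.141, 0.001, 0.001]
force: [-0.7, -0.3, -0.5]
width: 0.0233
gripper_force: 25.0
```

```bash
python3 - <<'E'
from h import *
s=telemetry.get_state();e=s["eef_pos"];print(s["t"],np.round(e,4),np.round(s["ee_rot"],4),np.round(s["force"],2),s["width"])
cal=eyes.calibration("wrist"); im=eyes.grab_frame("wrist"); cv2.imwrite("pics/w2.png",im[:,:,::-1])
print("cam",rays("wrist",[320,200],cal)[0])
for n,z in (("lid",e[2]-.0145+.01),("tin",.06)):
    for d in trace("wrist",n)[:2]:
        m=d["mask"]; print(n,round(d["conf"],2),m.sum(),"px",contour(m).mean(0).round(),"col",im[m].mean(0).round(),circ("wrist",m,z,cal))
E
```

```text
7.5333 [ 0.417  -0.0077  0.1291] [-3.1414e+00  1.1000e-03  9.0000e-04] [-0.69 -0.26 -0.45] 0.023282952289099317
cam [ 0.48798017 -0.00810403  0.28767424]
lid 0.93 10292 px [320. 214.] col [37. 48. 73.] (array([ 0.4276, -0.0081,  0.0442]), array([435.9,  -8.2,  53.5,  78.5]))
lid 0.56 319 px [430. 212.] col [68. 59. 50.] (array([ 0.4358, -0.0718,  0.0115]), array([435.4, -71.6,   5.6,  27. ]))
tin 0.82 8088 px [321. 132.] col [182. 122.  78.] (array([ 0.4715, -0.0085,  0.0421]), array([477.5,  -8.4,  67.6,  87.5]))
```

View pics/w2.png

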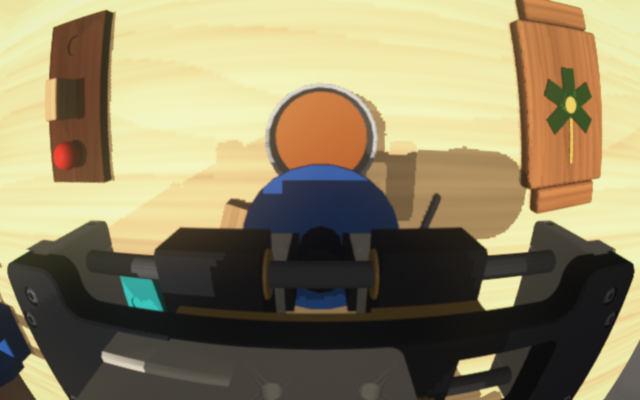

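The held lid is at (320,214) and level. The tin's rim ring shows above it at (321,132). I'll fit circles of known radius to the visible arcs.

```bash
cat >> h.py <<'E'
from scipy.optimize import least_squares
def arc(c,m,z,r,keep,cal=None):
    C=contour(m); P=plane(c,C[keep(C)],z,cal)[:,:2]
    f=lambda v:np.linalg.norm(P-v[:2],axis=1)-(v[2] if len(v)>2 else r)
    a=least_squares(f,P.mean(0),loss="soft_l1",f_scale=.001); b=least_squares(f,[*a.x,r],loss="soft_l1",f_scale=.001)
    return len(P),a.x.round(4),b.x.round(4),"rms",np.sqrt((a.fun**2).mean()).round(4)
E
python3 - <<'E'
from h import *
s=telemetry.get_state();e=s["eef_pos"];print(np.round(e,4))
cal=eyes.calibration("wrist")
m=trace("wrist","lid")[0]["mask"]; print("lid",arc("wrist",m,e[2]-.0045,.046,lambda C:C[:,1]<220,cal))
m=trace("wrist","tin")[0]["mask"]; print("tin",arc("wrist",m,.06,.042,lambda C:C[:,1]<158,cal))
for r in (62,):
  pass
E
```

```text
[ 0.4205 -0.0073  0.1296]
lid (179, array([ 0.4199, -0.0078]), array([ 0.421 , -0.0078,  0.045 ]), 'rms', np.float64(0.0004))
tin (198, array([ 0.4741, -0.008 ]), array([ 0.4747, -0.008 ,  0.0415]), 'rms', np.float64(0.0005))
```

```bash
python3 - <<'E'
from h import *
for i in range(2):
    e=telemetry.get_state()["eef_pos"]; cal=eyes.calibration("wrist"); im=eyes.grab_frame("wrist"); print(np.round(e,4),telemetry.get_state()["eef_pos"])
    m=trace("wrist","lid")[0]["mask"]; print("lid",arc("wrist",m,e[2]-.0045,.046,lambda C:C[:,1]<220,cal))
    m=trace("wrist","tin")[0]["mask"]; print("tin",arc("wrist",m,.06,.042,lambda C:C[:,1]<158,cal))
E
```

```text
[ 0.4206 -0.0075  0.1294] [ 0.4204596  -0.0075181   0.12926646]
lid (180, array([ 0.4201, -0.008 ]), array([ 0.4212, -0.008 ,  0.045 ]), 'rms', np.float64(0.0004))
tin (187, array([ 0.4701, -0.0086]), array([ 0.4709, -0.0086,  0.0413]), 'rms', np.float64(0.0005))
[ 0.4202 -0.0076  0.1292] [ 0.42007239 -0.00765579  0.12923524]
lid (181, array([ 0.4197, -0.0081]), array([ 0.421 , -0.0081,  0.0449]), 'rms', np.float64(0.0004))
tin (187, array([ 0.47  , -0.0086]), array([ 0.4712, -0.0085,  0.041 ]), 'rms', np.float64(0.0007))
```

Call:
{"fn": "servo_tool", "kwargs": {"series": [[[5,0.5,0,0],[10,0,0,0],[12,0,0,0],[11,0,0,0],[8,0,0,0],[4,0,0,0],[0,0,0,0],[0,0,4,0],[0,0,8,0],[0,0,10,0]]]}}

```text
t: 8.92
eef_pos: [0.4696, -0.0079, 0.1072]
ee_rot: [-3.141, -0.001, 0.0]
force: [0.4, -0.2, -0.7]
width: 0.0236
gripper_force: 25.0
```

Call:
{"fn": "servo_tool", "kwargs": {"series": [[[0,0,9,0],[0,0,7,0],[0,0,5,0],[0,0,3,0],[0,0,3,0],[0,0,2,0],[0,0,2,0],[0,0,2,0],[0,0,2,0],[0,0,0,0]]]}}

```text
t: 9.75
eef_pos: [0.4696, -0.0081, 0.0723]
ee_rot: [3.142, 0.0, 0.0]
force: [-0.7, 0.2, -0.1]
width: 0.0231
gripper_force: 25.0
```

```bash
python3 - <<'E'
from h import *
s=telemetry.get_state();e=s["eef_pos"];print(s["t"],np.round(e,4),np.round(s["ee_rot"],4),np.round(s["force"],2),s["width"])
E
```

```text
9.75 [ 0.4696 -0.0081  0.0723] [3.1415e+00 3.0000e-04 1.0000e-04] [-0.69  0.18 -0.08] 0.023141240910955704
```

No lateral force, and the plug is about 2 mm into the mouth. I'll ease it home.

Call:
{"fn": "servo_tool", "kwargs": {"series": [[[0,0,1,0],[0,0,1,0],[0,0,0.7,0],[0,0,0.5,0],[0,0,0.5,0],[0,0,0.5,0],[0,0,0,0],[0,0,0,0],[0,0,0,0],[0,0,0,0]]]}}

```text
t: 10.58
eef_pos: [0.4699, -0.008, 0.0685]
ee_rot: [-3.142, -0.0, 0.0]
force: [-0.5, 0.4, 1.5]
width: 0.0237
gripper_force: 25.0
```

Call:
{"fn": "servo_tool", "kwargs": {"series": [[[0,0,0.4,0],[0,0,0.4,0],[0,0,0,0],[0,0,0,0],[0,0,0,0],[0,0,0,0],[0,0,0,0],[0,0,0,0],[0,0,0,0],[0,0,0,0]]]}}

```text
t: 11.42
eef_pos: [0.4699, -0.008, 0.0684]
ee_rot: [3.142, -0.0, 0.001]
force: [-5.1, 0.1, 11.8]
width: 0.0236
gripper_force: 25.0
```

Seated: 12 N of contact and the height no longer changes. Open, then rise.

Call:
{"fn": "servo_tool", "kwargs": {"series": [[[0,0,-0.4,0],[0,0,0,0],[0,0,0,0],[0,0,0,0],[0,0,0,0],[0,0,0,0],[0,0,0,0],[0,0,0,0],[0,0,0,0],[0,0,0,0]]], "claw": -1}}

```text
t: 12.25
eef_pos: [0.4698, -0.008, 0.068]
ee_rot: [3.142, 0.0, 0.0]
force: [-0.1, 0.4, -0.4]
width: 0.0843
gripper_force: 0.0
```

Call:
{"fn": "servo_tool", "kwargs": {"series": [[[0,0,-5,0],[0,0,-12,0],[0,0,-20,0],[0,0,-25,0],[0,0,-25,0],[0,0,-20,0],[0,0,-10,0],[-15,0,0,0],[-15,0,0,0],[0,0,0,0]]]}}

```text
t: 13.08
eef_pos: [0.4373, -0.0084, 0.1848]
ee_rot: [-3.141, 0.001, -0.0]
force: [-1.6, -0.5, -0.7]
width: 0.0876
gripper_force: 0.0
```

```bash
python3 - <<'E'
from h import *
eyes.grab_frame("top")
s=telemetry.get_state();e=s["eef_pos"];print(s["t"],np.round(e,4),np.round(s["ee_rot"],4),np.round(s["force"],2),s["width"])
cal=eyes.calibration("wrist"); im=eyes.grab_frame("wrist"); cv2.imwrite("pics/w3.png",im[:,:,::-1])
m=trace("wrist","lid")[0]["mask"]; print(circ("wrist",m,.064,cal),arc("wrist",m,.064,.046,lambda C:C[:,1]<225,cal))
for n,z in (("tray",.014),("ball",.0275)):
  for d in trace("wrist",n)[:2]: print(n,d["conf"],contour(d["mask"]).mean(0),rect("wrist",d["mask"],z,cal))
E
```

```text
13.1333 [ 0.4386 -0.0082  0.185 ] [-3.1412e+00  0.0000e+00  4.0000e-04] [-0.55  0.39 -1.04] 0.08738338670422226
(array([ 0.4695, -0.0087,  0.0466]), array([469.6,  -8.5,  90.3,  91.1])) (281, array([ 0.4696, -0.0085]), array([ 0.4696, -0.0085,  0.0453]), 'rms', np.float64(0.0008))
tray 0.7 [108.28132992 115.34015345] [527.9 262.8  99.9 190.3  88.1]
ball 0.72 [ 97.42647059 165.69117647] [466.8 270.8  36.5  37.6  49. ]
```

View pics/w3.png

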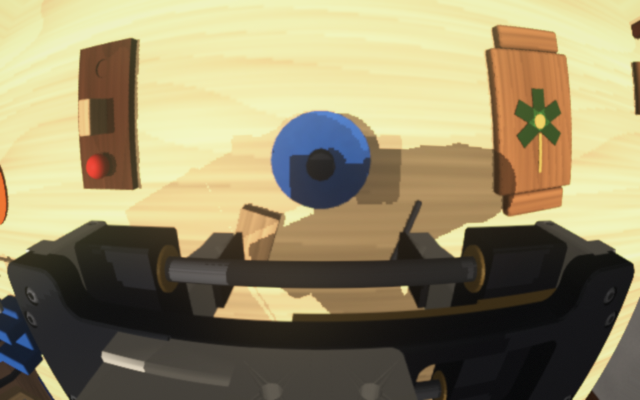

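The lid is seated and concentric with the tin at (320,159). The tray is at (108,115) with the ball at (96,166), and the leaf dot is at (540,121). Next I'll move over the tray.

Call:
{"fn": "servo_tool", "kwargs": {"series": [[[3,-12,0,0],[6,-26,0,0],[7,-34,0,0],[8,-36,0,0],[8,-36,0,0],[8,-36,0,0],[7,-34,0,0],[7,-30,0,0],[4,-20,0,0],[3,-10,0,0]]]}}

```text
t: 14.17
eef_pos: [0.5012, 0.2693, 0.184]
ee_rot: [3.141, 0.0, 0.002]
force: [0.6, -0.1, 0.7]
width: 0.0873
gripper_force: 0.0
```

Call:
{"fn": "servo_tool", "kwargs": {"series": [[[0,0,0,0],[0,0,0,0],[0,0,0,0],[0,0,0,0],[0,0,0,0],[0,0,0,0],[0,0,0,0],[0,0,0,0],[0,0,0,0],[0,0,0,0]]]}}

```text
t: 15.0
eef_pos: [0.5007, 0.2659, 0.185]
ee_rot: [-3.142, -0.0, 0.0]
force: [-0.6, -0.2, 0.1]
width: 0.0873
gripper_force: 0.0
```

```bash
python3 - <<'E'
from h import *
s=telemetry.get_state();e=s["eef_pos"];print(s["t"],np.round(e,4),np.round(s["ee_rot"],4),np.round(s["force"],2),s["width"])
cal=eyes.calibration("wrist"); im=eyes.grab_frame("wrist"); cv2.imwrite("pics/w4.png",im[:,:,::-1])
for n,z in (("tray",.014),("ball",.0275)):
  for d in trace("wrist",n)[:2]: print(n,d["conf"],contour(d["mask"]).mean(0),rect("wrist",d["mask"],z,cal))
E
```

```text
15.0 [0.5007 0.2659 0.185 ] [-3.1415e+00 -1.0000e-04  0.0000e+00] [-0.56 -0.22  0.06] 0.08729715157234735
tray 0.77 [318.8805668  152.99595142] [528.4 267.4  91.2 191.6  87.9]
tray 0.77 [270.24137931 318.70114943] [318.2 332.3   8.5  57.1   2.1]
ball 0.96 [316.53571429 216.3452381 ] [466.1 269.1  31.8  30.3   0. ]
```

View pics/w4.png

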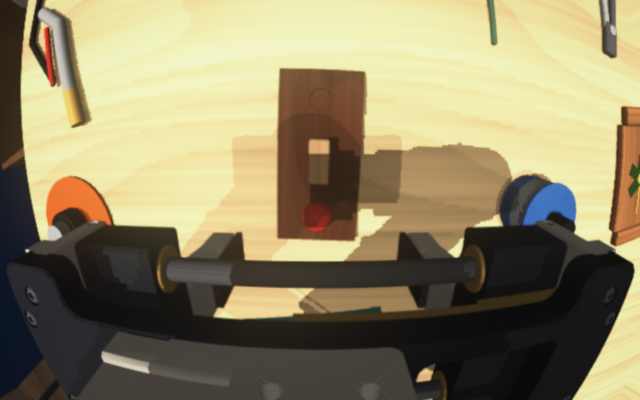

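The wrist picture shows the tray at (319,153), its grip at (319,160) and the ball in its pocket at (317,216). I'll centre over it and go down.

Call:
{"fn": "servo_tool", "kwargs": {"series": [[[4,-0.5,0,0.036],[8,-1,0,0],[8,0,0,0],[6,0,0,0],[2,0,0,0],[0,0,10,0],[0,0,18,0],[0,0,22,0],[0,0,22,0],[0,0,22,0]]]}}

```text
t: 15.98
eef_pos: [0.5283, 0.2663, 0.0894]
ee_rot: [-3.142, 0.0, -0.036]
force: [0.5, -0.1, 0.5]
width: 0.0879
gripper_force: 0.0
```

Call:
{"fn": "servo_tool", "kwargs": {"series": [[[0,0,20,0],[0,0,16,0],[0,0,12,0],[0,0,10,0],[0,0,7,0],[0,0,5,0],[0,0,3,0],[0,0,0,0],[0,0,0,0],[0,0,0,0]]]}}

```text
t: 16.82
eef_pos: [0.5291, 0.267, 0.0186]
ee_rot: [-3.141, -0.001, -0.036]
force: [-0.3, -0.3, -0.0]
width: 0.0876
gripper_force: 0.0
```

Call:
{"fn": "servo_tool", "kwargs": {"series": [[[0,0,0,0],[0,0,0,0],[0,0,0,0],[0,0,0,0],[0,0,0,0],[0,0,0,0],[0,0,0,0],[0,0,0,0],[0,0,0,0],[0,0,0,0]]], "claw": 0.3, "grip_force": 40}}

```text
t: 17.65
eef_pos: [0.5288, 0.2666, 0.0179]
ee_rot: [3.142, 0.0, -0.036]
force: [-0.1, 0.5, 0.8]
width: 0.0317
gripper_force: 0.0
```

Call:
{"fn": "servo_tool", "kwargs": {"series": [[[0,0,0,0],[0,0,0,0],[0,0,0,0],[0,0,0,0],[0,0,0,0],[0,0,0,0],[0,0,0,0],[0,0,0,0],[0,0,0,0],[0,0,0,0]]], "claw": 1}}

```text
t: 18.48
eef_pos: [0.5288, 0.2667, 0.018]
ee_rot: [-3.142, -0.0, -0.036]
force: [-0.1, -0.2, -0.6]
width: 0.0197
gripper_force: 40.0
```

Gripped at a width of 19.7 mm. Lift gently.

Call:
{"fn": "servo_tool", "kwargs": {"series": [[[0,0,-1,0],[0,0,-3,0],[0,0,-5,0],[0,0,-7,0],[0,0,-9,0],[0,0,-9,0],[0,0,-9,0],[0,0,-7,0],[0,0,-4,0],[0,0,-2,0]]], "grip_force": 50}}

```text
t: 19.32
eef_pos: [0.529, 0.2669, 0.0751]
ee_rot: [-3.141, -0.001, -0.036]
force: [-0.2, -0.8, -1.9]
width: 0.0196
gripper_force: 50.0
```

```bash
python3 - <<'E'
from h import *
cal=eyes.calibration("wrist"); im=eyes.grab_frame("wrist"); cv2.imwrite("pics/w5.png",im[:,:,::-1])
s=telemetry.get_state();e=s["eef_pos"];print(s["t"],np.round(e,4),np.round(s["ee_rot"],4),np.round(s["force"],2),np.round(s["moment"],3),s["width"],s["gripper_force"])
E
```

```text
19.3667 [0.529  0.2669 0.075 ] [-3.1407e+00 -9.0000e-04 -3.5700e-02] [ 0.36  0.29 -1.71] [ 0.002 -0.003  0.022] 0.01953801711892976 49.99971807003021
```

View pics/w5.png

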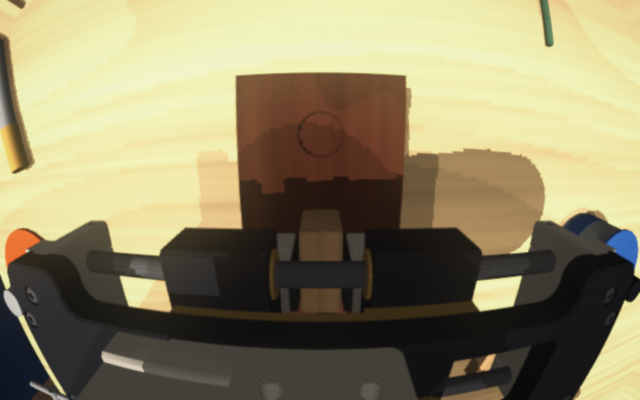

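The tray is held straight in the grip at (321,250). The ball is hidden behind the gripper, so I'll check it with the scene camera after raising.

Call:
{"fn": "servo_tool", "kwargs": {"series": [[[0,0,-3,0],[0,0,-7,0],[0,0,-11,0],[0,0,-14,0],[0,0,-15,0],[0,0,-15,0],[0,0,-13,0],[0,0,-9,0],[0,0,-6,0],[0,0,-2,0]]]}}

```text
t: 20.2
eef_pos: [0.5291, 0.2669, 0.1703]
ee_rot: [-3.14, -0.001, -0.036]
force: [-0.3, 0.6, -2.7]
width: 0.02
gripper_force: 50.0
```

```bash
python3 - <<'E'
from h import *
im=eyes.grab_frame("scene"); cv2.imwrite("pics/s2.png",im[:,:,::-1])
s=telemetry.get_state();e=s["eef_pos"];print(s["t"],np.round(e,4))
for n in ("ball","tray","lid","tin"): print(n,[(np.round(d["position"],3).tolist(),round(d["conf"],2)) for d in recognise("scene",n)][:2])
E
```

```text
20.25 [0.5289 0.2668 0.1698]
ball []
tray [([0.577, 0.255, 0.171], 0.71), ([0.285, 0.245, 0.015], 0.56)]
lid [([0.48, -0.01, 0.062], 0.63)]
tin [([0.511, -0.022, 0.03], 0.87)]
```

View pics/s2.png

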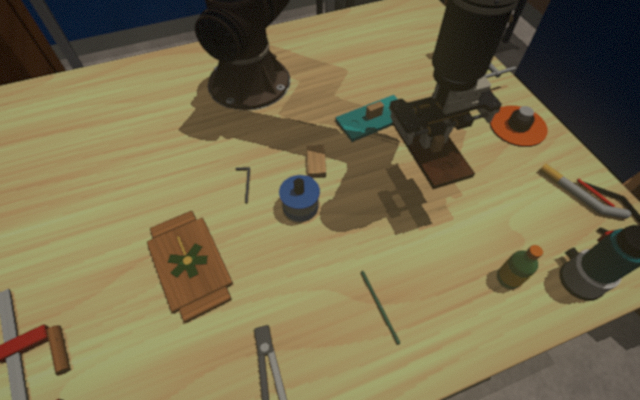

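The lid sits on the tin at (299,190), and the tray is up and level at (432,150). No red shows on the bench. Carry it over smoothly.

Call:
{"fn": "servo_tool", "kwargs": {"series": [[[0,3,0,0],[0,7,0,0],[0,11,0,0],[0,15,0,0],[0,18,0,0],[0,20,0,0],[0,20,0,0],[0,20,0,0],[0,20,0,0],[0,20,0,0]]]}}

```text
t: 21.28
eef_pos: [0.5226, 0.1101, 0.1692]
ee_rot: [-3.141, -0.0, -0.037]
force: [0.6, 0.9, -1.1]
width: 0.0196
gripper_force: 50.0
```

Call:
{"fn": "servo_tool", "kwargs": {"series": [[[1,21,0,0],[1,22,0,0],[1,22,0,0],[1,22,0,0],[1,22,0,0],[1,22,0,0],[1,22,0,0],[1,22,0,0],[1,22,0,0],[1,22,0,0]]]}}

```text
t: 22.12
eef_pos: [0.5242, -0.1089, 0.1692]
ee_rot: [-3.142, -0.0, -0.037]
force: [-0.0, 0.1, -2.2]
width: 0.0198
gripper_force: 50.0
```

Call:
{"fn": "servo_tool", "kwargs": {"series": [[[0,21,0,0],[0,20,0,0],[0,20,0,0],[0,20,0,0],[0,20,0,0],[0,19,0,0],[0,17,0,0],[0,14,0,0],[0,10,0,0],[0,6,0,0]]]}}

```text
t: 22.95
eef_pos: [0.5182, -0.2752, 0.169]
ee_rot: [3.142, 0.0, -0.038]
force: [0.1, 0.3, -2.2]
width: 0.0193
gripper_force: 50.0
```

Call:
{"fn": "servo_tool", "kwargs": {"series": [[[0,3,1,0],[0,1,3,0],[0,0,5,0],[0,0,6,0],[0,0,6,0],[0,0,5,0],[0,0,4,0],[0,0,3,0],[0,0,1,0],[0,0,0,0]]]}}

```text
t: 23.78
eef_pos: [0.5192, -0.2773, 0.1346]
ee_rot: [-3.142, 0.0, -0.036]
force: [0.1, -0.2, -2.7]
width: 0.0197
gripper_force: 50.0
```

Call:
{"fn": "servo_tool", "kwargs": {"series": [[[0,0,0,0],[0,0,0,0],[0,0,0,0],[0,0,0,0],[0,0,0,0],[0,0,0,0],[0,0,0,0],[0,0,0,0],[0,0,0,0],[0,0,0,0]]]}}

```text
t: 24.62
eef_pos: [0.5193, -0.2774, 0.135]
ee_rot: [3.142, -0.0, -0.036]
force: [-0.4, 0.5, -2.3]
width: 0.0198
gripper_force: 50.0
```

```bash
python3 - <<'E'
from h import *
s=telemetry.get_state();e=s["eef_pos"];print(s["t"],np.round(e,4),np.round(s["ee_rot"],3),np.round(s["force"],2),np.round(s["qd"],3),s["width"],s["gripper_force"])
a=eyes.grab_frame("top"); print([(n,[(np.round(d["position"],3).tolist(),round(d["conf"],2)) for d in recognise("top",n)][:2]) for n in ("ball","tray","lid","tin","pencil","offcut","hexkey","pliers")])
b=eyes.grab_frame("scene"); print([(n,[(np.round(d["position"],3).tolist(),round(d["conf"],2)) for d in recognise("scene",n)][:2]) for n in ("ball","tray","lid","tin","board")])
cv2.imwrite("pics/end.png",np.vstack([cv2.resize(a[90:290,250:560,::-1],(620,400)),cv2.resize(b[100:380,60:440,::-1],(271,200))[:, :].copy() if 0 else cv2.copyMakeBorder(cv2.resize(b[100:380,60:440,::-1],(271,200)),0,0,0,349,cv2.BORDER_CONSTANT)]))
E
```

```text
24.6167 [ 0.5193 -0.2774  0.135 ] [ 3.142 -0.    -0.036] [-0.43  0.54 -2.29] [-0.001  0.     0.001 -0.001 -0.003  0.001] 0.019842961527428652 49.99935865402222
[('ball', []), ('tray', [([0.27, 0.27, 0.014], 0.72), ([0.475, -0.312, 0.127], 0.55)]), ('lid', [([0.472, -0.006, 0.064], 0.9)]), ('tin', []), ('pencil', [([0.754, 0.055, 0.006], 0.56)]), ('offcut', [([0.361, 0.074, 0.018], 0.65), ([0.854, -0.198, 0.015], 0.53)]), ('hexkey', []), ('pliers', [([0.852, -0.2, 0.014], 0.75)])]
[('ball', []), ('tray', [([0.29, 0.261, 0.016], 0.78), ([0.569, -0.281, 0.132], 0.77)]), ('lid', [([0.479, -0.008, 0.064], 0.67), ([0.777, -0.178, 0.015], 0.53)]), ('tin', [([0.51, -0.022, 0.032], 0.63)]), ('board', [([0.592, -0.251, 0.019], 0.64)])]
```

View pics/end.png

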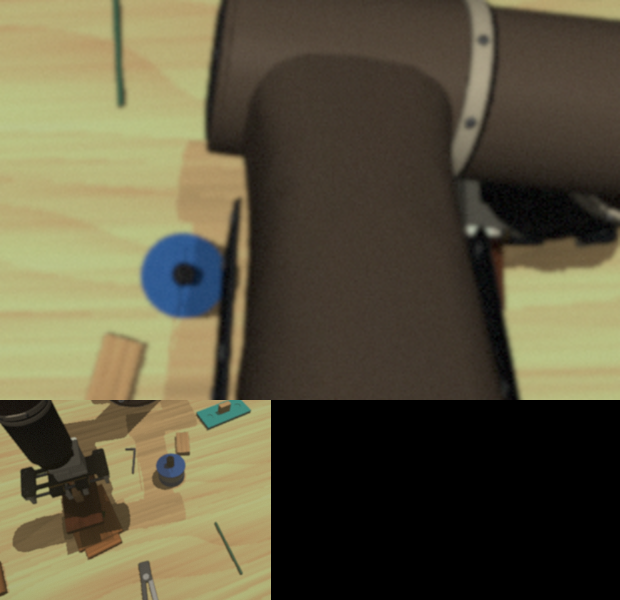

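The lid is seated on the tin at (183,275). The tray is held over the board, level and still, with its underside about 99 mm above the leaf. The bystanders that are in view have not moved. Handing in.

```bash
python3 -c "
from station import *
print(ticket.job_done())"
```

```text
the job is handed in; nothing more can be done
None
```

The job is handed in, verdict not shown: the lid is seated on the tin and released, and the tray is held level and still about 10 cm above the leaf; the ball was hidden behind the gripper after the lift, so I could not see it in its pocket.

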